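# Empty the rinse basket into the findings box

### The arm

A 7-joint arm with a two-finger parallel gripper is mounted at the origin on a cart in front of the work surface, level with it; the furniture and walls round the work are solid. World frame = base frame: x ahead of the robot, y to its left, z up, the work surface at z = 0. Lengths are in m, angles in rad, forces in N, time in s.
With the tool pointing down it reaches from about 0.425 to 1.025 m from the base axis. Payload 3.6 kg.
Tool frame: the origin (TCP) lies on the mounting face of the last link; the fingertips stand 173 mm ahead of it and the grasp point (between the pads) lies 155 mm ahead of it (robot.tip_extent is the z of the fingertips in the tool frame, in m); z points along the fingers, y is the line along which they close (so a half turn about z gives the same grasp; the last joint's range is limited). The gripper opens to 85 mm and grips with 20 to 120 N. Pads are 22 mm wide; open, the fingers measure 114 mm over their backs; the gripper's body (76 mm by 85 mm) begins 54 mm behind the grasp point. The pads swing forward as they close: fully open they stand 13 mm farther back than shut.
Start: joints at [-1.367, 0.591, 0.048, 1.609, -0.033, 0.943, -0.034], TCP at [0.212, 0.693, 0.405] pointing down, gripper open.
Joint ranges: [-2.69, 2.69], [-0.47, 2.24], [-1.27, 1.36], [0.19, 2.51], [-1.53, 4.68], [0.08, 2.07], [-3.09, 3.09]. Speed limits (rad/s): [2.57, 2.57, 3.14, 3.14, 3.14, 3.14, 3.14].

### API

Orientations are given as [roll, pitch, yaw] about the fixed x, y, z axes, in that order (R = Rz(yaw) Ry(pitch) Rx(roll)).
In Python, from rig import get_state, eyes, ticket, robot gives the robot as it stands. The module is installed in compiled form; this text tells all that it offers.
- The arm moves only by the shell command python3 -m handwheel 'ROWS' [FORCE]. ROWS is a JSON object whose one key "steps" holds a list of rows, each a list of 7 numbers: the shift along the tool's x, y, z in units of 40 mm (1.0 is 40 mm), then the turn, a rotation vector about the tool's x, y, z in units of 5 degrees (1.0 is 5 degrees), then the opening, from 0 (shut) to 1 (fully open). In form: {"steps": [[tx, ty, tz, wx, wy, wz, hand], ...]}. A call has exactly 8 rows; each row shifts and turns the commanded pose from where the row before left it, along the tool's axes as they then stand; what a row does not reach is not made up. A row lasts 1/10 s, in which the tool goes at most 50 mm and 8.59 degrees, less where a joint would pass 70% of its speed; a pose out of reach is approached as far as the arm can. A call is refused whole if a number of a shift passes 1 or a number of a turn 1, either way. A call with a gripper value outside its range is refused whole. The fingers move at their own pace and stop on an object; FORCE is the grip in N (left out, the last holds). Time passes only in rows, so rows that do not move let the fingers close, or fill a call up. It gives the time, the measured TCP pose, the force, the opening and the grip force at its end, in the units of the state.
- get_state(): the state, without advancing time (a new reading comes with each control period).
- eyes.capture(name): name is "scene" or "top"; returns a dict with "color" (400x640x3 uint8, red, green, blue), "K" (3x3 intrinsics, pixels), "rvec" (rotation vector, rad) and "tvec" (3), from world to camera coordinates, as OpenCV has them. Camera axes: x right, y down, z forward; pixel columns grow to the right and rows downward; lengths in m; the calibration is good to about 2 mm. A picture is of the moment at which its call begins. There is no depth.
- ticket.hand_in(): hands the job in; it is judged then, once.
Trained networks look in a picture, given as the dict that the camera call returned (one of the last four; its "shot" number tells which), for a name from the list of things; names that differ only in an ending like _2 or _b are one class to them, and where a whole thing is asked for, a point or a joint stands for the part that bears it (a point fixed in the world has none). Each returns a list of dicts, best first, with "conf" (0 to 1); they miss things now and then, are a little off and sometimes report something else, mostly with a low value. They report only what shows in the picture. A call takes as long as a camera call.
- eyes.boxes_of(name, picture): "at" ([row, column] as shares, 0 to 1, of the picture: columns of its width, rows of its height, amid what is visible of it).
- eyes.regions_of(name, picture): "region" (400x640 bool, what is visible of it) and "at" ([row, column] as shares, 0 to 1, of the picture: columns of its width, rows of its height, amid what is visible of it).
The state is a dict: "time_s": time; "q": joint angles; "qd": joint speeds; "joint_torque": joint torques, N m; "ee_pos": TCP position; "tcp_rot": TCP orientation; "ft_force": force on the tool from outside, world axes, zero at the start; "moment": the same for the moment, N m; "grip_width": finger opening in m; "grip_force": force on a finger pad.
Only numpy, scipy, OpenCV 4.12 (cv2) and the standard library are available. Lean on these libraries where they do the work, as an engineer would, in place of code of your own. Each camera call takes 0.05 s, during which the arm holds its last target. There are 200 camera calls.

### The job

Put the rinsed beads away: open the lid of the findings box right up, lift the wire basket out of the rinse tub level, and tip it with its spout held low over the box so that all six beads roll out through the spout into the large empty bay. Then hang the empty basket back in the tub by its loops, level and the same way round, and shut the box. Spill no bead, do not pour among the rings in the small bay, and leave the pots and tools around where they stand.

Things in the scene. Friction and masses are not known exactly. Their poses are not given: they have to be found in the camera images.
- basket: steel wire-mesh basket, loose, 0.22 kg, floor x -49 to 18 mm by 86 mm, rim 45 mm high. Origin: underside of floor; x to the spout, z up. From x = 18 mm the floor rises 21.8 degrees to the spout: beads stay in while level, roll out at 40 to 50 degrees spout down. A wire hanging loop on either side (x -40 to 20, y to +-72 mm, underside 44 mm up); a rigid wire bail spans it in y (y +-45, 107 mm high)
- basket_grip (a point): centre of the basket's flat wooden grip on the bail, 104 mm above the basket's origin: 12 mm thick along the basket's x, 46 mm along its y, 24 mm high; axes as the basket's. Held from above across its 12 mm, tilting about its long direction (y) pours
- spout_tip (a point): middle of the spout's lower edge, 78 mm ahead of and 26 mm above the basket's origin; axes as the basket's. The side walls close in from x = 25 mm to the spout, 45 mm wide, open in front and above; beads that jam there come free when the basket is rocked
- rinse_tub: open rectangular steel tub, fixed, 176 mm (its x) by 114 mm (its y), 61 mm high over the rolled rim, walls 3 mm. Origin: centre of its underside, x the long way, to where the spout points.
- tub_seat (a point): where the basket's origin lies when it hangs in the tub: 13 mm back in the tub's x, 17 mm above the tub's underside; axes as the tub's, x to where the spout points. Play about 14 mm either way in x, 8 mm in y
- findings_box: wooden box, fixed, 128 mm deep (x) by 178 mm wide (y), 46 mm high without lid, walls and floor 5 mm. Origin: centre of its underside; front to -x. A 4 mm divider, 34 mm high above the floor, at y = 32 mm parts a large empty bay (to -y) from a small bay with three rings (to +y)
- box_bay (a point): centre of the floor of the large bay, 27 mm towards -y of the box's origin and 5 mm up; the bay is 118 mm (x) by 114 mm (y) and reaches 41 mm up to the rim; axes as the box's
- box_lid (a joint): the box's lid (6 mm thick, as large as the box; opened up it stands like a wall behind the bay, 174 mm high), hinged along the far (+x) rim: 0 shut, grows as it opens, stop at 1.62 rad; stiff hinge (friction about 0.11 N m), stays where it is left
- lid_knob (a point): centre of the brass ball knob (18 mm dia) on the lid's outside, 28 mm above the lid's underside, 114 mm from the hinge line, in the middle of the front. Its x and z axes turn with the lid. Pinched along the hinge line (the box's y) the ball can turn between the fingers
- lid_hinge (a point): middle of the hinge line (along the box's y), at the lid's underside, 64 mm behind the box's origin and 46.5 mm up
- bead0: one of six like bright metal beads (balls, 14 mm dia, drilled through, 14 g) that start in the basket; origin: its centre
- bead1: one of six like bright metal beads (balls, 14 mm dia, drilled through, 14 g) that start in the basket; origin: its centre
- bead2: one of six like bright metal beads (balls, 14 mm dia, drilled through, 14 g) that start in the basket; origin: its centre
- bead3: one of six like bright metal beads (balls, 14 mm dia, drilled through, 14 g) that start in the basket; origin: its centre
- bead4: one of six like bright metal beads (balls, 14 mm dia, drilled through, 14 g) that start in the basket; origin: its centre
- bead5: one of six like bright metal beads (balls, 14 mm dia, drilled through, 14 g) that start in the basket; origin: its centre
- pumice_pot: white screw pot with a blue-green lid, 56 mm dia, 70 mm high, standing between tub and box; loose, to be left alone
- flux_pot: white screw pot with a black lid, 49 mm dia, 52 mm high, standing between tub and box; loose, to be left alone
- burnisher: turned wooden burnisher standing upright, 27 mm dia, 166 mm high, at the back; loose, to be left alone
- polish_pot: white screw pot with a red lid, 62 mm dia, 48 mm high; loose, to be left alone
- masking_tape: roll of masking tape lying flat, 98 mm dia, 25 mm high; loose, to be left alone

How it is judged:
By the outcome, as a careful person would: the job done as asked, in the order asked, and still so for the second after the job is handed in, with the robot touching nothing.
It also fails if it takes over 72 s, if anything falls off the work surface, if the arm or the gripper's body presses on something with over 40 N, if the wrist force passes 120 N, or if a joint passes its speed limit or range.

## Working session

There is one attempt and no reset: what is moved stays moved. The work goes in short steps, Python scripts to look and compute and a shell command to move; the robot and the scene stay as the last step left them, time stands still between calls to the robot, and variables do not carry over. Pictures are saved under pics/ and viewed, at most 10 in all, crops included, and the job is handed in when it is done.

```bash
mkdir -p pics; cat > h.py <<'E'
import numpy as np, cv2
from rig import get_state, eyes, ticket, robot
from scipy.spatial.transform import Rotation as R
def cap(n,save=None):
    p=eyes.capture(n)
    if save: cv2.imwrite('pics/'+save,p['color'][:,:,::-1])
    return p
def proj(p,X):
    return cv2.projectPoints(np.array(X,float).reshape(-1,1,3),p['rvec'],p['tvec'],p['K'],None)[0][:,0]
def ray(p,uv):
    Rm=cv2.Rodrigues(np.array(p['rvec'],float))[0]; t=np.array(p['tvec']).reshape(3)
    d=Rm.T@np.linalg.inv(p['K'])@np.array([uv[0],uv[1],1.]); return -Rm.T@t,d
def atz(p,uv,z):
    c,d=ray(p,uv); return c+d*(z-c[2])/d[2]
def tri(rs):
    A=np.zeros((3,3));b=np.zeros(3)
    for c,d in rs:
        d=d/np.linalg.norm(d);M=np.eye(3)-np.outer(d,d);A+=M;b+=M@c
    return np.linalg.solve(A,b)
E
python3 - <<'E'
from h import *
ps=cap('scene','s0.png');pt=cap('top','t0.png')
s=get_state();print(s)
print(robot.tip_extent)
for p in (ps,pt):print(p['K'].tolist(),ray(p,(320,200)))
for n in 'basket basket_grip spout_tip rinse_tub findings_box lid_knob box_lid lid_hinge bead0 pumice_pot flux_pot burnisher polish_pot masking_tape'.split():
    for nm,p in (('s',ps),('t',pt)):
        for d in eyes.boxes_of(n,p)[:2]:
            print(n,nm,round(d['conf'],2),round(d['at'][1]*640,1),round(d['at'][0]*400,1))
E
```

```text
{'time_s': 0.1, 'q': array([-1.3675026 ,  0.59202244,  0.04828447,  1.60968316, -0.03331118,
        0.94261762, -0.03368923]), 'qd': array([ 0.00067274,  0.00080255,  0.00200746, -0.00317125, -0.00169312,
        0.0003032 ,  0.00164347]), 'joint_torque': array([ 4.49745945e-03, -5.49996364e+01,  1.55331641e+00, -1.98825288e+01,
        9.77124379e-03,  3.78103025e-03,  7.01606240e-06]), 'ee_pos': array([0.21187884, 0.69295161, 0.40366199]), 'tcp_rot': array([-3.13966860e+00,  8.97740780e-05,  2.84490027e+00]), 'ft_force': array([ 1.07299618, -0.53056377, -0.63418848]), 'moment': array([0.01606561, 0.02798495, 0.05815734]), 'grip_force': 0.0, 'grip_width': 0.08530800996923027}
0.1734
[[513.4608203278559, 0.0, 320.2488189362662], [0.0, 513.4608203278559, 203.8225357728032], [0.0, 0.0, 1.0]] (array([-0.74987435,  0.74659856,  0.7454222 ]), array([ 0.78733627, -0.47506794, -0.39302381]))
[[514.5751322414991, 0.0, 310.4492648998773], [0.0, 514.5751322414991, 199.53436188383503], [0.0, 0.0, 1.0]] (array([ 0.01776786, -0.21232622,  1.93029081]), array([ 0.28274914,  0.07960493, -0.9560655
[... 207 characters left out ...]
out_tip t 0.69 353.4 220.8
rinse_tub s 0.85 368.3 209.9
rinse_tub t 0.73 252.3 197.8
rinse_tub t 0.69 346.8 220.2
findings_box s 0.97 263.9 242.8
findings_box t 0.66 253.4 195.9
lid_knob s 0.7 257.2 235.2
lid_knob t 0.64 254.3 192.3
lid_knob t 0.48 295.1 159.8
box_lid s 0.83 258.3 235.8
box_lid t 0.69 255.3 190.5
lid_hinge s 0.81 260.2 234.4
lid_hinge t 0.68 254.2 193.1
pumice_pot s 0.55 308.4 217.2
pumice_pot t 0.47 307.4 199.5
pumice_pot t 0.34 185.3 202.6
flux_pot s 0.58 331.1 233.5
flux_pot t 0.68 301.2 223.8
burnisher s 0.88 267.3 198.3
burnisher t 0.55 293.8 159.2
polish_pot s 0.85 196.7 285.8
polish_pot t 0.82 183.7 203.5
masking_tape t 0.83 409.8 256.2
masking_tape t 0.67 257.1 191.8
```

View pics/s0.png

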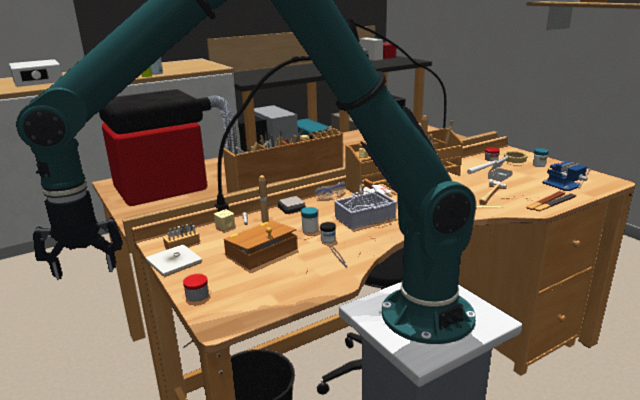

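View pics/t0.png

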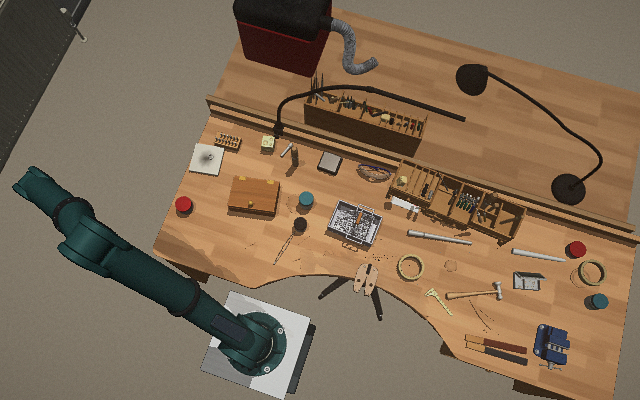

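The scene view shows the box at about (260,243), tub and basket at (365,208), and pots between them at (310,218) and (329,233). In the top view the box is at (254,196) and the tub at (353,223).

```bash
python3 - <<'E'
from h import *
ps=cap('scene');pt=cap('top')
a=cv2.resize(pt['color'][150:270,170:410],None,fx=3.3,fy=3.3,interpolation=cv2.INTER_CUBIC)
cv2.imwrite('pics/tc.png',a[:,:,::-1])
a=cv2.resize(ps['color'][160:300,210:410],None,fx=4,fy=4,interpolation=cv2.INTER_CUBIC)
cv2.imwrite('pics/sc.png',a[:,:,::-1])
for n,z in (('findings_box',.05),('box_lid',.0525),('lid_knob',.07),('rinse_tub',.061),('basket',.06),('basket_grip',.12),('spout_tip',.05)):
    for nm,p in (('s',ps),('t',pt)):
        for d in eyes.regions_of(n,p)[:2]:
            m=d['region'].astype(np.uint8)
            c=max(cv2.findContours(m,0,1)[0],key=cv2.contourArea)
            q=cv2.boxPoints(cv2.minAreaRect(c))
            print(n,nm,round(d['conf'],2),np.round(np.array(d['at'])[::-1]*[640,400],1),m.sum(),q.round(1).tolist(),[np.round(atz(pt,u,z)[:2],3).tolist() for u in q] if nm=='t' else '')
for n,z in (('pumice_pot',.07),('flux_pot',.052),('burnisher',.16),('polish_pot',.048)):
    for nm,p in (('s',ps),('t',pt)):
        d=eyes.boxes_of(n,p)
        if d: uv=np.array(d[0]['at'])[::-1]*[640,400];print(n,nm,uv.round(1),atz(p,uv,z/2).round(3))
E
```

```text
findings_box s 0.66 [263.2 242.3] 2356 [[219.39999389648438, 239.8000030517578], [288.29998779296875, 210.8000030517578], [303.29998779296875, 246.3000030517578], [234.39999389648438, 275.29998779296875]] 
findings_box t 0.84 [251.2 198.7] 1640 [[227.89999389648438, 209.8000030517578], [233.0, 174.3000030517578], [279.70001220703125, 181.0], [274.6000061035156, 216.5]] [[0.425, 0.264], [0.565, 0.298], [0.597, 0.116], [0.457, 0.086]]
box_lid s 0.7 [257.9 234.3] 1009 [[224.39999389648438, 237.60000610351562], [286.8999938964844, 212.6999969482422], [294.29998779296875, 231.3000030517578], [231.89999389648438, 256.20001220703125]] 
box_lid t 0.85 [253.  192.2] 1374 [[227.5, 205.5], [231.6999969482422, 174.60000610351562], [278.1000061035156, 180.8000030517578], [274.0, 211.6999969482422]] [[0.44, 0.271], [0.562, 0.301], [0.595, 0.122], [0.473, 0.095]]
box_lid t 0.6 [308.1 197.8] 209 [[299.0, 192.0], [312.0, 192.0], [312.0, 209.0], [299.0, 209.0]] [[0.578, 0.03], [0.594, -0.017], [0.53, -0.038], [0.514, 0.008]]
lid_knob s 0.66 [259.1 234.2] 1031 [[224.5, 237.8000030517578], [287.20001220
[... 2048 characters left out ...]
5, -0.126], [0.6, -0.259], [0.511, -0.286], [0.466, -0.154]]
spout_tip t 0.21 [255.3 196. ] 1690 [[226.89999389648438, 210.60000610351562], [230.6999969482422, 174.89999389648438], [280.1000061035156, 180.3000030517578], [276.20001220703125, 215.89999389648438]] [[0.421, 0.267], [0.56, 0.305], [0.6, 0.116], [0.461, 0.082]]
pumice_pot s [305.5 217.5] [0.577 0.003 0.035]
pumice_pot t [254.8 192.6] [0.526 0.194 0.035]
flux_pot s [327.6 232. ] [ 0.462 -0.009  0.026]
flux_pot t [298.3 225.4] [ 0.458 -0.007  0.026]
burnisher s [267.2 198.4] [0.696 0.08  0.08 ]
burnisher t [292.  158.3] [0.69  0.097 0.08 ]
polish_pot s [197.  287.9] [0.387 0.439 0.024]
polish_pot t [184.2 202.4] [0.405 0.442 0.024]
```

View pics/tc.png

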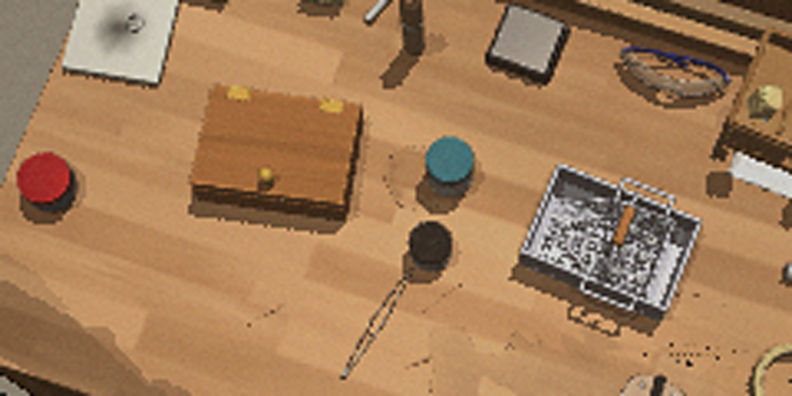

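View pics/sc.png

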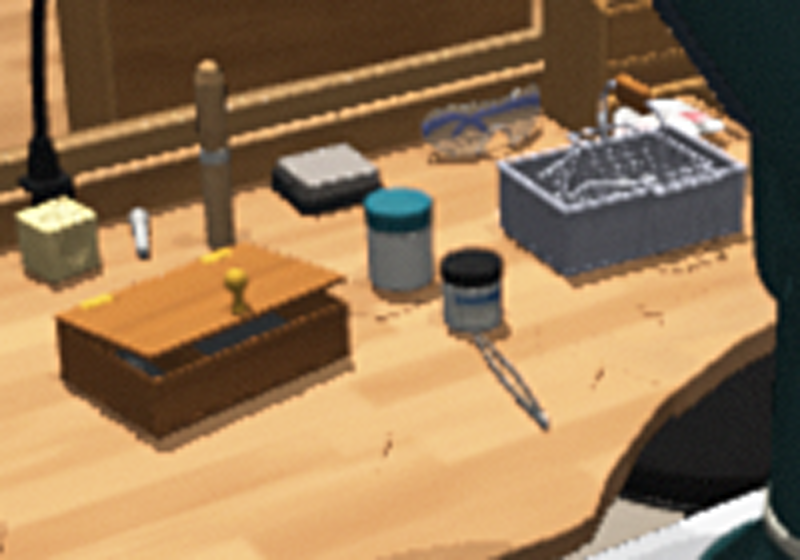

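The crops show the lid slightly ajar, with the knob ball at crop (235,274) in scene and (265,176) in top. The basket's loops sit off-centre to the right in the tub, so the spout points to world +y, towards the box. Next I fit the poses from these corners.

```bash
cat > fit.py <<'E'
from h import *
from scipy.optimize import least_squares
import pickle
ps=cap('scene');pt=cap('top')
T=lambda x,y:(170+x/3.3-.35,150+y/3.3-.35)
S=lambda x,y:(210+x/4-.375,160+y/4-.375)
def box(v):
    x,y,w,th=v[:4];Rz=R.from_euler('z',w)
    def lid(a,s,h): # a dist from hinge, s along y, h above underside
        return (64-a*np.cos(th)+h*np.sin(th), s, 46.5+a*np.sin(th)+h*np.cos(th))
    W=lambda P: Rz.apply(np.array(P)/1000)+[x,y,0]
    return W,lid
def resb(v,full=False):
    W,lid=box(v);r=[]
    obs=[('t',lid(0,89,6),T(213,87)),('t',lid(0,-89,6),T(362,102)),('t',lid(114,0,28),T(265,176)),('t',lid(128,89,6),T(191,184)),
     ('s',lid(114,0,28),S(235,275)),('s',lid(128,89,6),S(150,355)),('s',lid(128,-89,6),S(346,278)),('s',lid(0,89,3),S(58,319)),
     ('s',(-64,89,0),S(160,446)),('s',(-64,-89,0),S(351,360)),('s',(64,89,0),S(63,385)),('s',lid(0,-89,6),S(254,247))]
    for c,P,u in obs:
        r.append(proj(ps if c=='s' else pt,W(P))[0]-u)
    r=np.array(r);return r if full else r.ravel()
def rest(v,full=False):
    x,y,w,bx,by,bw=v;A=R.from_euler('z',w);W=lambda P:A.apply(np.array(P)/1000)+[x,y,0]
    B=R.from_euler('z',bw);G=lambda P:B.apply(np.array(P)/1000)+[bx,by,.017]
    r=[]
    obs=[('t',W((88,57,61)),T(521,250)),('t',W((88,-57,61)),T(560,167)),('t',W((-88,-57,61)),T(702,222)),('t',W((-88,57,61)),T(660,312)),
     ('s',W((88,57,61)),S(501,166)),('s',W((88,57,0)),S(503,213)),('s',W((88,-57,61)),S(501,166)),]
    obs=obs[:4]+[('s',W((88,57,61)),S(569,225)),('s',W((88,57,0)),S(570,278)),('s',W((88,-57,61)),S(500,165)),('s',W((88,-57,0)),S(504,210)),('s',W((-88,57,61)),S(746,172)),('s',W((-88,57,0)),S(742,234)),
     ('t',G((0,0,110)),T(625,225)),('s',G((0,0,104)),S(633,91)),('t',G((0,-23,114)),T(631,207)),('t',G((0,23,114)),T(618,243)),('t',G((-10,-72,45)),T(648,184)),('t',G((-10,72,45)),T(606,298))]
    for c,P,u in obs: r.append(proj(ps if c=='s' else pt,P)[0]-u)
    r=np.array(r);return r if full else r.ravel()
if __name__=='__main__':
    f=least_squares(resb,[.52,.19,.18,.25],loss='soft_l1');print('box',f.x.round(4));print(resb(f.x,1).round(1).tolist())
    W,lid=box(f.x);print('knob',W(lid(114,0,28)).round(4),'hinge',W((64,0,46.5)).round(4),'bay',W((0,-27,5)).round(4))
    # knob triangulated
    print('knob tri',tri([ray(pt,T(265,176)),ray(ps,S(235,275))]).round(4),'grip tri',tri([ray(pt,T(625,225)),ray(ps,S(633,91))]).round(4))
    g=least_squares(rest,[.526,-.205,1.47,.524,-.218,1.47],loss='soft_l1');print('tub',g.x.round(4));print(rest(g.x,1).round(1).tolist())
    print('seat',np.round(g.x[:2]-.013*np.array([np.cos(g.x[2]),np.sin(g.x[2])]),4))
E
python3 fit.py
```

```text
box [0.5114 0.1946 0.1689 0.1221]
[[-0.8, -0.4], [-0.7, 1.7], [-0.5, 0.3], [-1.4, 0.1], [0.7, 1.2], [0.0, -0.4], [0.9, -1.0], [-0.5, -0.6], [-0.2, -1.7], [0.9, -1.2], [-0.1, -2.4], [-1.2, -1.6]]
knob [0.4663 0.1869 0.0882] hinge [0.5744 0.2054 0.0465] bay [0.5159 0.168  0.005 ]
knob tri [0.4684 0.1865 0.0906] grip tri [ 0.5339 -0.2171  0.122 ]
tub [ 0.5309 -0.2059  1.4814  0.5327 -0.2165  1.5323]
[[-0.6, 0.6], [-0.6, -0.9], [-0.5, 0.4], [1.0, 0.4], [-0.5, -4.2], [-0.7, -0.4], [0.0, -1.3], [-0.7, 3.8], [1.0, -1.7], [1.4, -0.7], [-0.2, -0.3], [0.3, 0.5], [0.1, -0.8], [-0.1, -0.3], [0.1, 0.3], [0.1, 0.6]]
seat [ 0.5298 -0.2189]
```

```bash
cat > plan.py <<'E'
import sys
from h import *
# plan.py gx gy gz yaw_deg_of_tool_y tilt_deg n : target GRASP point; tilt = lean tool about horiz axis so tool-back leans toward tool-y azimuth
def target(yaz,tilt):
    d=R.from_euler('xyz',[np.pi,0,np.radians(yaz+90)])
    a=np.radians(yaz); u=np.array([np.cos(a),np.sin(a),0]); ax=np.cross([0,0,1],u)
    return R.from_rotvec(ax*np.radians(tilt))*d
def show(g,yaz,tilt,ns):
    s=get_state();R0=R.from_euler('xyz',s['tcp_rot']);Rt=target(yaz,tilt)
    pt=np.array(g)-Rt.apply([0,0,.155])
    d=R0.inv().apply(pt-s['ee_pos']);w=(R0.inv()*Rt).as_rotvec()
    print('t',round(s['time_s'],2),'grasp',(s['ee_pos']+R0.apply([0,0,.155])).round(4),'yaz',round(np.degrees(np.arctan2(*R0.apply([0,1,0])[1::-1])),1),'z',R0.apply([0,0,1]).round(3),'F',s['ft_force'].round(1),'w',round(s['grip_width'],4),'gf',round(s['grip_force'],1),'q',s['q'].round(2))
    for n in ns:
        A=sum((R.from_rotvec(w*k/n).as_matrix() for k in range(n)));v=np.linalg.solve(A,d)
        print(n,(v/.04).round(3),(np.degrees(w)/n/5).round(3))
if __name__=='__main__':
    a=[float(x) for x in sys.argv[1:]];show(a[:3],a[3],a[4],[int(x) for x in a[5:]])
E
python3 plan.py .467 .187 .17 99.7 0 16 18
```

```text
t 2.8 grasp [0.212  0.6933 0.2497] yaz 73.0 z [ 0. -0. -1.] F [ 0.3  0.5 -0.2] w 0.0848 gf 0.0 q [-1.37  0.59  0.05  1.61 -0.03  0.94 -0.03]
16 [-0.463 -0.764  0.125] [-0.     0.    -0.334]
18 [-0.411 -0.68   0.111] [-0.     0.    -0.297]
```

```bash
python3 -m handwheel '{"steps":[[-0.46,-0.76,0.12,0,0,-0.33,1],[-0.46,-0.76,0.12,0,0,-0.33,1],[-0.46,-0.76,0.12,0,0,-0.33,1],[-0.46,-0.76,0.12,0,0,-0.33,1],[-0.46,-0.76,0.12,0,0,-0.33,1],[-0.46,-0.76,0.12,0,0,-0.33,1],[-0.46,-0.76,0.12,0,0,-0.33,1],[-0.46,-0.76,0.12,0,0,-0.33,1]]}' 30; python3 -m handwheel '{"steps":[[-0.46,-0.76,0.12,0,0,-0.33,1],[-0.46,-0.76,0.12,0,0,-0.33,1],[-0.46,-0.76,0.12,0,0,-0.33,1],[-0.46,-0.76,0.12,0,0,-0.33,1],[-0.46,-0.76,0.12,0,0,-0.33,1],[-0.46,-0.76,0.12,0,0,-0.33,1],[-0.46,-0.76,0.12,0,0,-0.33,0.6],[-0.46,-0.76,0.12,0,0,-0.33,0.6]]}'; python3 plan.py .467 .187 .093 99.7 0 4 6
```

```text
time_s: 3.6
ee_pos: [0.3092, 0.4254, 0.3664]
tcp_rot: [3.141, 0.0, 3.077]
ft_force: [0.5, 0.7, -0.1]
grip_width: 0.0854
grip_force: 0.0
time_s: 4.4
ee_pos: [0.4648, 0.188, 0.328]
tcp_rot: [3.141, 0.001, -2.976]
ft_force: [0.5, 0.4, 0.3]
grip_width: 0.0591
grip_force: 0.0
t 4.4 grasp [0.4649 0.188  0.173 ] yaz 99.5 z [ 0.001  0.    -1.   ] F [0.5 0.4 0.3] w 0.0591 gf 0.0 q [-0.43  0.43 -0.06  2.17  0.05  0.54  1.21]
4 [-0.012 -0.008  0.5  ] [ 0.001  0.002 -0.012]
6 [-0.008 -0.006  0.333] [ 0.     0.001 -0.008]
```

```bash
python3 -m handwheel '{"steps":[[-0.05,-0.02,0.5,0,0,0,0.6],[0,0,0.5,0,0,0,0.6],[0,0,0.5,0,0,0,0.6],[0,0,0.5,0,0,0,0.6],[0,0,0,0,0,0,0],[0,0,0,0,0,0,0],[0,0,0,0,0,0,0],[0,0,0,0,0,0,0]]}' 30; python3 - <<'E'
from h import *
cap('scene');
p=cap('scene');a=cv2.resize(p['color'][170:290,200:320],None,fx=4.5,fy=4.5,interpolation=cv2.INTER_CUBIC)
cv2.imwrite('pics/k1.png',a[:,:,::-1])
E
python3 plan.py .467 .187 .093 99.7 0 4
```

```text
time_s: 5.2
ee_pos: [0.4666, 0.1866, 0.2488]
tcp_rot: [-3.139, 0.0, -2.98]
ft_force: [1.6, -4.8, -1.6]
grip_width: 0.0154
grip_force: 29.2
t 5.3 grasp [0.4668 0.1862 0.0939] yaz 99.3 z [ 0.001 -0.003 -1.   ] F [ 1.2 -4.2 -1.8] w 0.016 gf 29.2 q [-0.44  0.57 -0.04  2.21  0.07  0.36  1.19]
4 [-0.003  0.002  0.006] [-0.008  0.001 -0.021]
```

View pics/k1.png

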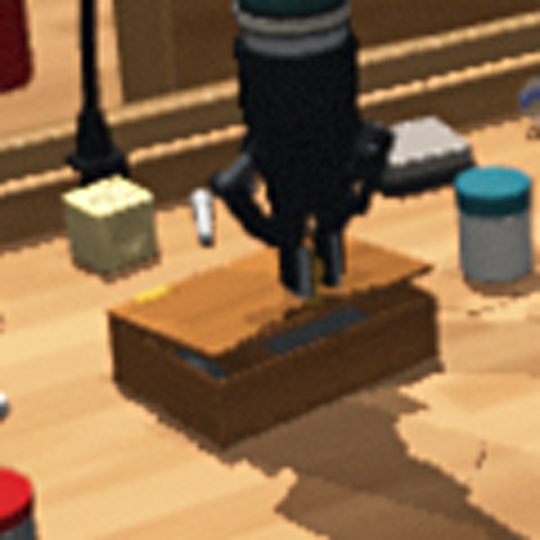

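The fingers hold the ball, at crop (318,270) in this view, with a 16 mm gap and 29 N. Now I swing the lid open along its arc.

```bash
python3 -m handwheel '{"steps":[[-0.15,0,-0.325,0,0,0,0],[-0.19,0,-0.3,0,0,0,0],[-0.23,0,-0.28,0,0,0,0],[-0.26,0,-0.25,0,0,0,0],[-0.29,0,-0.215,0,0,0,0],[-0.31,0,-0.18,0,0,0,0],[-0.33,0,-0.14,0,0,0,0],[-0.345,0,-0.1,0,0,0,0]]}' 45;  python3 plan.py .467 .187 .093 99.7 0 4
```

```text
time_s: 6.1
ee_pos: [0.5487, 0.2011, 0.3201]
tcp_rot: [-3.14, -0.002, -2.979]
ft_force: [3.0, -2.3, -12.8]
grip_width: 0.0144
grip_force: 44.0
t 6.1 grasp [0.5485 0.2007 0.1651] yaz 99.3 z [-0.002 -0.002 -1.   ] F [  3.   -2.3 -12.8] w 0.0144 gf 44.0 q [-0.39  0.53 -0.06  1.99  0.05  0.62  1.25]
4 [ 0.518 -0.002  0.451] [-0.005 -0.006 -0.019]
```

```bash
python3 -m handwheel '{"steps":[[-0.35,0,0.0,0,0,0,0],[-0.36,0,0.03,0,0,0,0],[-0.36,0,0.05,0,0,0,0],[-0.35,0,0.075,0,0,0,0],[-0.05,0,0.01,0,0,0,0],[0,0,0,0,0,0,0],[0,0,0,0,0,0,0],[0,0,0,0,0,0,0]]}' 45;  python3 - <<'E'
from h import *
p=cap('scene');a=cv2.resize(p['color'][140:290,200:350],None,fx=3.6,fy=3.6,interpolation=cv2.INTER_CUBIC)
cv2.imwrite('pics/k2.png',a[:,:,::-1])
E
python3 plan.py .467 .187 .093 99.7 0 4
```

```text
time_s: 6.9
ee_pos: [0.6064, 0.2121, 0.3133]
tcp_rot: [3.142, -0.0, -2.977]
ft_force: [-0.2, 0.3, -0.6]
grip_width: 0.0001
grip_force: 0.0
t 6.95 grasp [0.6064 0.212  0.1582] yaz 99.4 z [-0. -0. -1.] F [ 0.1  0.3 -0.3] w -0.0003 gf 0.0 q [-0.37  0.6  -0.06  1.87  0.05  0.68  1.28]
4 [ 0.886 -0.01   0.408] [-0.    -0.001 -0.014]
```

View pics/k2.png

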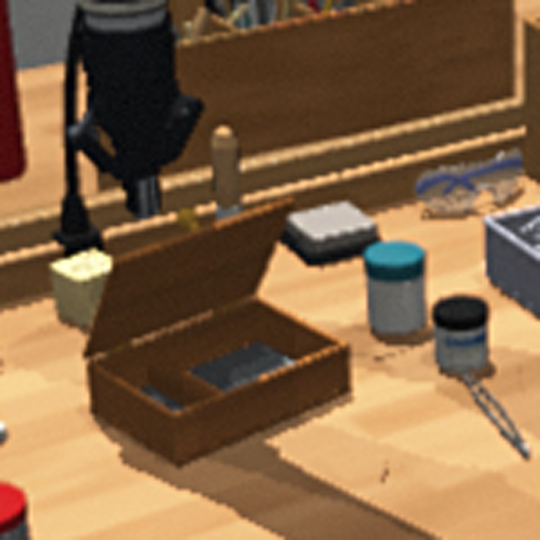

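The fingers slipped off the ball near the end. The lid stands steeply open at roughly 70–80°, with its top right corner at crop (290,203) and the knob at (188,215). I'll work out its angle, then push it the rest of the way from inside.

```bash
python3 - <<'E'
from fit import *
S2=lambda x,y:(200+x/3.6,140+y/3.6)
for th in (1.0,1.1,1.2,1.3,1.4,1.5,1.6):
    W,lid=box([.5114,.1946,.1689,th]);
    q=proj(ps,[W(lid(128,-89,0)),W(lid(128,89,0)),W(lid(114,0,28))])
    print(th,((q-[200,140])*3.6).round(0).tolist(),'knob',W(lid(114,0,28)).round(3),'top',W(lid(128,0,0)).round(3))
E
```

```text
1.0 [[301.0, 202.0], [119.0, 265.0], [191.0, 218.0]] knob [0.537 0.199 0.158] top [0.506 0.194 0.154]
1.1 [[293.0, 192.0], [111.0, 253.0], [183.0, 210.0]] knob [0.548 0.201 0.161] top [0.517 0.196 0.161]
1.2 [[284.0, 182.0], [102.0, 243.0], [175.0, 204.0]] knob [0.559 0.203 0.163] top [0.529 0.198 0.166]
1.3 [[275.0, 174.0], [93.0, 234.0], [167.0, 199.0]] knob [0.571 0.205 0.164] top [0.541 0.2   0.17 ]
1.4 [[266.0, 167.0], [84.0, 226.0], [159.0, 196.0]] knob [0.583 0.207 0.164] top [0.553 0.202 0.173]
1.5 [[257.0, 161.0], [76.0, 219.0], [151.0, 193.0]] knob [0.594 0.209 0.162] top [0.566 0.204 0.174]
1.6 [[248.0, 157.0], [67.0, 215.0], [144.0, 192.0]] knob [0.605 0.211 0.16 ] top [0.578 0.206 0.174]
```

```bash
python3 -m handwheel '{"steps":[[0,0,-0.65,0,0,0,0],[0,0,-0.65,0,0,0,0],[0.82,0,0,0,0,0,0],[0.82,0,0,0,0,0,0],[0.82,0,0,0,0,0,0],[0.82,0,0,0,0,0,0],[0,0,0.97,0,0,0,0],[0,0,0.97,0,0,0,0]]}' && python3 -m handwheel '{"steps":[[-0.3,0,0.03,0,0,0,0],[-0.4,0,0,0,0,0,0],[-0.4,0,0,0,0,0,0],[-0.4,0,0,0,0,0,0],[-0.35,0,0,0,0,0,0],[-0.3,0,0,0,0,0,0],[-0.2,0,0,0,0,0,0],[0,0,0,0,0,0,0]]}';python3 plan.py .5744 .2054 .13 99.7 0 4
```

```text
time_s: 7.85
ee_pos: [0.4772, 0.1908, 0.2882]
tcp_rot: [3.14, 0.004, -2.977]
ft_force: [0.2, -0.2, -0.2]
grip_width: 0.0
grip_force: 0.0
time_s: 8.65
ee_pos: [0.5699, 0.2061, 0.2863]
tcp_rot: [-3.141, -0.004, -2.977]
ft_force: [-2.4, -1.0, 1.9]
grip_width: -0.0001
grip_force: 0.0
t 8.65 grasp [0.5693 0.2059 0.1313] yaz 99.4 z [-0.004 -0.001 -1.   ] F [-2.4 -1.   1.9] w -0.0001 gf 0.0 q [-0.38  0.6  -0.07  1.96  0.06  0.59  1.25]
4 [-0.027 -0.009  0.008] [-0.002 -0.012 -0.014]
```

```bash
python3 -m handwheel '{"steps":[[-0.06,0,0,0,0,0,0],[-0.06,0,0,0,0,0,0],[-0.06,0,0,0,0,0,0],[-0.06,0,0,0,0,0,0],[0,0,0,0,0,0,0],[0,0,0,0,0,0,0],[0,0,0,0,0,0,0],[0,0,0,0,0,0,0]]}';python3 plan.py .5339 -.2171 .22 87 0 16 18 20
```

```text
time_s: 9.45
ee_pos: [0.5725, 0.2068, 0.2858]
tcp_rot: [-3.138, -0.022, -2.974]
ft_force: [-20.4, -3.6, 16.7]
grip_width: 0.0004
grip_force: 0.0
t 9.45 grasp [0.5692 0.2057 0.1309] yaz 99.6 z [-0.021 -0.007 -1.   ] F [-20.4  -3.6  16.7] w 0.0004 gf 0.0 q [-0.37  0.6  -0.07  1.95  0.06  0.61  1.26]
16 [ 0.105 -0.659 -0.137] [-0.004 -0.015  0.157]
18 [ 0.092 -0.586 -0.121] [-0.004 -0.014  0.14 ]
20 [ 0.083 -0.527 -0.109] [-0.003 -0.012  0.126]
```

```bash
python3 -m handwheel '{"steps":[[1,0,0,0,0,0,0],[0,0,-1,0,0,0,0.3],[0,0,-0.9,0,0,0,0.5],[0.1,-0.9,0,0,0,0.15,1],[0.1,-0.9,0,0,0,0.15,1],[0.1,-0.9,0,0,0,0.15,1],[0.1,-0.9,0,0,0,0.15,1],[0.1,-0.9,0,0,0,0.15,1]]}';python3 plan.py .5336 -.2169 .18 87 0 6 7
```

```text
time_s: 10.25
ee_pos: [0.546, 0.0184, 0.3631]
tcp_rot: [-3.141, 0.003, -3.044]
ft_force: [0.4, -0.6, -0.0]
grip_width: 0.0852
grip_force: 0.0
t 10.25 grasp [0.5465 0.0184 0.2081] yaz 95.6 z [ 0.003  0.    -1.   ] F [ 0.4 -0.6 -0. ] w 0.0852 gf 0.0 q [-0.08  0.42 -0.05  2.05  0.03  0.67  1.52]
6 [ 0.087 -0.979  0.117] [-0.     0.005  0.287]
7 [ 0.073 -0.839  0.1  ] [-0.     0.004  0.246]
```

```bash
python3 -m handwheel '{"steps":[[0.07,-0.84,0.1,0,0,0.25,1],[0.07,-0.84,0.1,0,0,0.25,1],[0.07,-0.84,0.1,0,0,0.25,1],[0.07,-0.84,0.1,0,0,0.25,1],[0.07,-0.84,0.1,0,0,0.25,1],[0.07,-0.84,0.1,0,0,0.25,1],[0.07,-0.84,0.1,0,0,0.25,1],[0,0,0,0,0,0,1]]}';python3 plan.py .5336 -.2169 .122 87 0 4
```

```text
time_s: 11.05
ee_pos: [0.5326, -0.222, 0.3345]
tcp_rot: [-3.137, 0.001, 3.078]
ft_force: [-0.1, 0.2, -0.4]
grip_width: 0.0853
grip_force: 0.0
t 11.05 grasp [ 0.5327 -0.2227  0.1795] yaz 86.4 z [ 0.001 -0.005 -1.   ] F [-0.1  0.2 -0.4] w 0.0853 gf 0.0 q [0.31 0.5  0.01 2.   0.   0.64 1.82]
4 [-0.004  0.033  0.36 ] [-0.013  0.003 -0.032]
```

```bash
python3 - <<'E'
from h import *
p=cap('top');q=cap('scene');a=np.hstack([cv2.resize(p['color'][150:260,225:405],None,fx=2.2,fy=2.8,interpolation=cv2.INTER_CUBIC),cv2.resize(q['color'][150:260,220:400],None,fx=2.2,fy=2.8,interpolation=cv2.INTER_CUBIC)])
cv2.imwrite('pics/b1.png',a[:,:,::-1])
E
```

```text
(no output)
```

View pics/b1.png

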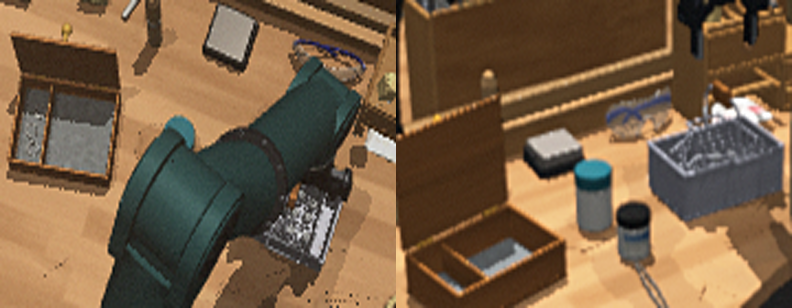

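The lid stands fully open, and the gripper is above the tub with the grip below it at (717,105) in the right half. I lower and grip.

```bash
python3 -m handwheel '{"steps":[[0,0.08,0.36,0,0,0,1],[0,0.06,0.36,0,0,-0.1,1],[0,0,0.36,0,0,0,1],[0,0,0.36,0,0,0,1],[0,0,0,0,0,0,0],[0,0,0,0,0,0,0],[0,0,0,0,0,0,0],[0,0,0,0,0,0,0]]}' 40;python3 plan.py .5336 -.2169 .122 87 0 4
```

```text
time_s: 11.95
ee_pos: [0.5342, -0.2101, 0.2772]
tcp_rot: [-3.141, 0.001, 3.096]
ft_force: [0.6, 0.4, 0.4]
grip_width: 0.028
grip_force: 0.0
t 11.95 grasp [ 0.5344 -0.2102  0.1222] yaz 87.4 z [ 0.001 -0.    -1.   ] F [0.6 0.4 0.4] w 0.028 gf 0.0 q [ 0.3   0.58 -0.    2.04  0.    0.52  1.82]
4 [ 0.002 -0.043  0.001] [-0.001  0.004  0.019]
```

```bash
python3 -m handwheel '{"steps":[[0,-0.16,0,0,0,0,0.35],[0,0,0,0,0,0,0],[0,0,0,0,0,0,0],[0,0,0,0,0,0,0],[0,0,0,0,0,0,0],[0,0,0,0,0,0,0],[0,0,0,0,0,0,0],[0,0,0,0,0,0,0]]}' 40;python3 plan.py .5336 -.2169 .122 87 0 4; python3 -c "
from h import *
print(get_state()['moment'])"
```

```text
time_s: 12.75
ee_pos: [0.5336, -0.2165, 0.2768]
tcp_rot: [-3.141, 0.0, 3.096]
ft_force: [-1.4, -0.4, 4.9]
grip_width: 0.0114
grip_force: 45.0
t 12.75 grasp [ 0.5337 -0.2165  0.1218] yaz 87.4 z [ 0. -0. -1.] F [-1.4 -0.4  4.9] w 0.0114 gf 45.0 q [ 0.31  0.58 -0.    2.04  0.01  0.52  1.83]
4 [ 0.    -0.003 -0.002] [-0.001  0.001  0.019]
[-0.26919379  0.2495191  -0.07626467]
```

```bash
python3 -m handwheel '{"steps":[[0,0,-0.1,0,0,0,0],[0,0,-0.25,0,0,0,0],[0,0,-0.4,0,0,0,0],[0,0,-0.5,0,0,0,0],[0,0,-0.5,0,0,0,0],[0,0,-0.5,0,0,0,0],[0,0,-0.4,0,0,0,0],[0,0,-0.2,0,0,0,0]]}' 60;python3 -c "
from fit import *
print(get_state()['moment'])
cap('scene')
p=cap('top');q=cap('scene');a=np.hstack([cv2.resize(p['color'][180:260,325:425],None,fx=4,fy=4,interpolation=cv2.INTER_CUBIC),cv2.resize(q['color'][140:240,320:420],None,fx=3.2,fy=3.2,interpolation=cv2.INTER_CUBIC)])
cv2.imwrite('pics/l1.png',a[:,:,::-1])
W,lid=box([.5114,.1946,.1689,1.6]);print('spout target box(-18,-48)',W((-18,-48,0)))"
python3 plan.py .49 0 .235 90 0 10 12
```

```text
time_s: 13.55
ee_pos: [0.5337, -0.216, 0.392]
tcp_rot: [-3.141, 0.002, 3.097]
ft_force: [0.1, 0.8, -3.1]
grip_width: 0.0114
grip_force: 58.6
[-0.01372585 -0.04255653  0.0090892 ]
spout target box(-18,-48) [0.50172484 0.14425726 0.        ]
t 13.8 grasp [ 0.5328 -0.2159  0.2345] yaz 87.4 z [-0.002  0.001 -1.   ] F [ 0.1 -0.3 -3.9] w 0.0114 gf 58.6 q [ 0.31  0.42 -0.    1.96  0.    0.76  1.83]
10 [ 0.121  0.537 -0.001] [ 0.001 -0.002 -0.052]
12 [ 0.101  0.448 -0.001] [ 0.001 -0.002 -0.043]
```

View pics/l1.png

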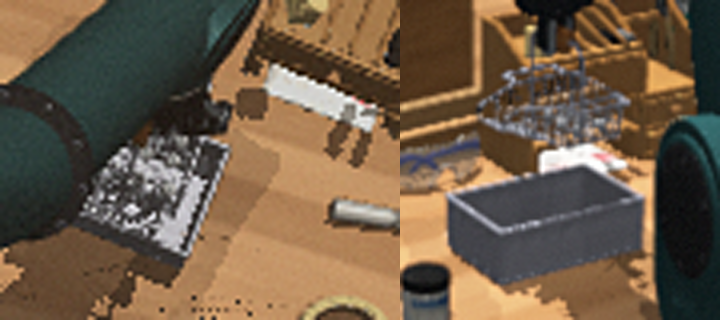

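The basket hangs level in the grip with its spout to the left (+y), and the tub below it is empty. Next I carry it level over the pots to beside the box.

```bash
python3 plan.py .5126 .0568 .235 99.7 0 12 14
```

```text
t 13.8 grasp [ 0.5328 -0.2159  0.2345] yaz 87.4 z [-0.002  0.001 -1.   ] F [ 0.1 -0.3 -3.9] w 0.0114 gf 58.6 q [ 0.31  0.42 -0.    1.96  0.    0.76  1.83]
12 [ 0.013  0.571 -0.001] [ 0.001 -0.002 -0.205]
14 [ 0.01   0.489 -0.001] [ 0.001 -0.002 -0.176]
```

```bash
python3 -m handwheel '{"steps":[[0,0.15,0,0,0,-0.16,0],[0.01,0.3,0,0,0,-0.16,0],[0.01,0.45,0,0,0,-0.16,0],[0.01,0.55,0,0,0,-0.16,0],[0.01,0.55,0,0,0,-0.16,0],[0.01,0.55,0,0,0,-0.16,0],[0.01,0.55,0,0,0,-0.16,0],[0.01,0.55,0,0,0,-0.16,0]]}' 60; python3 -m handwheel '{"steps":[[0.01,0.55,0,0,0,-0.16,0],[0.01,0.55,0,0,0,-0.16,0],[0.01,0.55,0,0,0,-0.16,0],[0.01,0.5,0,0,0,-0.16,0],[0.01,0.4,0,0,0,-0.16,0],[0.01,0.3,0,0,0,-0.16,0],[0.01,0.2,0,0,0,-0.16,0],[0.01,0.1,0,0,0,0,0]]}' 
python3 - <<'E'
from plan import *
from fit import box,S,resb
W,lid=box([.5114,.1946,.1689,1.6])
# waypoint tilt, spout height, spout box y
def grip(t,sz,sy):
    t=np.radians(t);f=78*np.cos(t)-78*np.sin(t);dz=-78*np.sin(t)-78*np.cos(t)
    return W((-22,sy-f,sz-dz))
for t,sz,sy in ((0,112,-58),(20,85,-58),(45,62,-58),(50,62,-58)):print(t,grip(t,sz,sy).round(4))
show(grip(20,85,-58),99.7,20,[6]);show(grip(45,62,-58),99.7,45,[12])
E
```

```text
time_s: 14.6
ee_pos: [0.5287, -0.0674, 0.3904]
tcp_rot: [3.141, -0.0, -3.072]
ft_force: [0.2, -0.3, -2.7]
grip_width: 0.0108
grip_force: 58.6
time_s: 15.4
ee_pos: [0.5128, 0.0553, 0.3905]
tcp_rot: [3.142, -0.0, -2.976]
ft_force: [-0.1, -1.0, -3.8]
grip_width: 0.0108
grip_force: 58.6
0 [0.5126 0.0568 0.19  ]
20 [0.5073 0.0878 0.185 ]
45 [0.4995 0.1337 0.1723]
50 [0.4978 0.1432 0.1719]
t 15.5 grasp [0.5129 0.0547 0.2355] yaz 99.4 z [-0. -0. -1.] F [-0.1  0.6 -3.4] w 0.0111 gf 58.6 q [-0.11  0.35 -0.1   2.09  0.05  0.71  1.48]
6 [0.001 0.395 0.195] [ 0.666 -0.002 -0.01 ]
t 15.5 grasp [0.5129 0.0547 0.2355] yaz 99.4 z [-0. -0. -1.] F [-0.1  0.6 -3.4] w 0.0111 gf 58.6 q [-0.11  0.35 -0.1   2.09  0.05  0.71  1.48]
12 [0.001 0.461 0.074] [ 0.75  -0.002 -0.005]
```

```bash
python3 -m handwheel '{"steps":[[0,0.3,0.15,0.5,0,0,0],[0,0.3,0.15,0.5,0,0,0],[0,0.3,0.15,0.5,0,0,0],[0,0.3,0.15,0.5,0,0,0],[0,0.3,0.15,0.5,0,0,0],[0,0.3,0.15,0.5,0,0,0],[0,0.3,0.15,0.5,0,0,0],[0,0.3,0.15,0.5,0,0,0]]}' 60; 
python3 - <<'E'
from plan import *
from fit import box,S,resb
W,lid=box([.5114,.1946,.1689,1.6])
def grip(t,sz,sy):
    t=np.radians(t);f=78*np.cos(t)-78*np.sin(t);dz=-78*np.sin(t)-78*np.cos(t)
    return W((-22,sy-f,sz-dz))
s=get_state();R0=R.from_euler('xyz',s['tcp_rot'])
g=s['ee_pos']+R0.apply([0,0,.155]);sp=g+R0.apply([0,.078,.078]);print('spout',sp.round(4),'box',(R.from_euler('z',-.1689).apply(sp-[.5114,.1946,0])*1000).round(1))
show(grip(45,62,-58),99.7,45,[8,10])
q=cap('scene');cv2.imwrite('pics/p1.png',cv2.resize(q['color'][120:290,200:370],None,fx=3.2,fy=3.2,interpolation=cv2.INTER_CUBIC)[:,:,::-1])
E
```

```text
time_s: 16.3
ee_pos: [0.4994, 0.1403, 0.3286]
tcp_rot: [-2.791, 0.002, -2.98]
ft_force: [0.5, -0.3, -4.3]
grip_width: 0.0111
grip_force: 58.8
spout [0.4996 0.1359 0.082 ] box [-21.5 -55.8  82. ]
t 16.4 grasp [0.5074 0.0899 0.182 ] yaz 99.6 z [ 0.056 -0.337 -0.94 ] F [ 0.5  0.2 -4.8] w 0.0114 gf 58.9 q [-0.54  0.47  0.11  2.13  0.45  0.69  0.93]
8 [ 0.003  0.348 -0.04 ] [ 0.626 -0.003 -0.003]
10 [ 0.002  0.278 -0.034] [ 0.501 -0.003 -0.002]
```

View pics/p1.png

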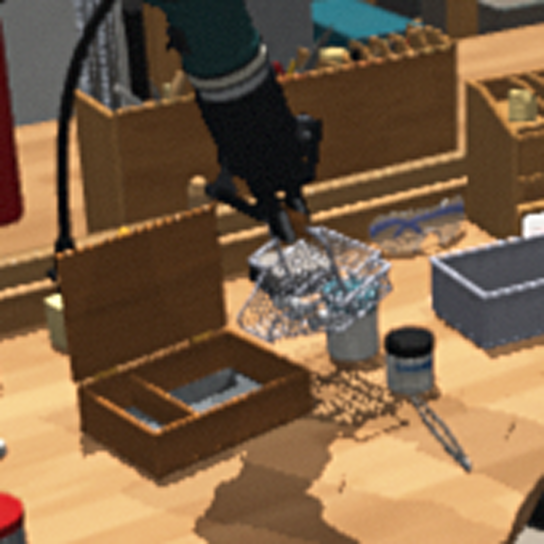

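The basket is tilted 20° with its spout at about (245,325), over the right-hand side of the large bay and clear of the pots. I continue to 45° and hold.

```bash
python3 -m handwheel '{"steps":[[0,0.35,-0.04,0.62,0,0,0],[0,0.35,-0.04,0.62,0,0,0],[0,0.35,-0.04,0.62,0,0,0],[0,0.35,-0.04,0.62,0,0,0],[0,0.35,-0.04,0.62,0,0,0],[0,0.35,-0.04,0.62,0,0,0],[0,0.35,-0.04,0.62,0,0,0],[0,0.35,-0.04,0.62,0,0,0]]}' 60;python3 -m handwheel '{"steps":[[0,0,0,0,0,0,0],[0,0,0,0,0,0,0],[0,0,0,0,0,0,0],[0,0,0,0,0,0,0],[0,0,0,0,0,0,0],[0,0,0,0,0,0,0],[0,0,0,0,0,0,0],[0,0,0,0,0,0,0]]}' 60; cat > beads.py <<'E'
from plan import *
s=get_state();R0=R.from_euler('xyz',s['tcp_rot'])
g=s['ee_pos']+R0.apply([0,0,.155]);sp=g+R0.apply([0,.078,.078])
B=lambda P:(R.from_euler('z',-.1689).apply(np.array(P)-[.5114,.1946,0])*1000).round(0)
print('spout box',B(sp),'z',R0.apply([0,0,1]).round(3),'F',s['ft_force'].round(1),'gf',s['grip_force'],s['time_s'])
for c in ('scene','top'):
    p=cap(c)
    print(c)
    for d in eyes.boxes_of('bead0',p)[:9]:
        uv=np.array(d['at'])[::-1]*[640,400]
        print(round(d['conf'],2),uv.round(1),'box if on floor',B(atz(p,uv,.012))[:2])
E
python3 beads.py
```

```text
time_s: 17.25
ee_pos: [0.4833, 0.2409, 0.2833]
tcp_rot: [-2.361, 0.002, -2.98]
ft_force: [0.9, -0.4, -3.8]
grip_width: 0.0107
grip_force: 59.2
time_s: 18.05
ee_pos: [0.4822, 0.2411, 0.2827]
tcp_rot: [-2.36, 0.0, -2.978]
ft_force: [0.4, 0.2, -2.4]
grip_width: 0.0111
grip_force: 59.3
spout box [-22. -58.  62.] z [ 0.115 -0.695 -0.71 ] F [ 0.4  0.2 -2.4] gf 59.271395802497864 18.05
scene
top
```

```bash
python3 -m handwheel '{"steps":[[0,0.51,-0.17,1,0,0,0],[0,0,0,0,0,0,0],[0,0,0,0,0,0,0],[0,-0.51,0.17,-1,0,0,0],[0,0.51,-0.17,1,0,0,0],[0,-0.51,0.17,-1,0,0,0],[0,0.51,-0.17,1,0,0,0],[0,0,0,0,0,0,0]]}' 60;python3 -m handwheel '{"steps":[[0,-0.51,0.17,-1,0,0,0],[0,-0.51,0.17,-1,0,0,0],[0,0.51,-0.17,1,0,0,0],[0,0.51,-0.17,1,0,0,0],[0,0,0,0,0,0,0],[0,0,0,0,0,0,0],[0,0,0,0,0,0,0],[0,0,0,0,0,0,0]]}' 60; python3 beads.py; python3 - <<'E'
from h import *
p=cap('top');q=cap('scene')
m=lambda im,r,c:cv2.resize(im[r:r+100,c:c+100],(400,400),interpolation=cv2.INTER_CUBIC)
cv2.imwrite('pics/pour.png',np.hstack([m(p['color'],140,210),m(q['color'],165,205)])[:,:,::-1])
for d in eyes.regions_of('bead0',q)[:6]:print(d['conf'],np.array(d['at'])*[400,640])
E
```

```text
time_s: 19.05
ee_pos: [0.4786, 0.263, 0.2758]
tcp_rot: [-2.275, -0.0, -2.976]
ft_force: [-0.3, 1.5, -2.9]
grip_width: 0.0112
grip_force: 60.6
time_s: 19.85
ee_pos: [0.4787, 0.262, 0.2805]
tcp_rot: [-2.273, 0.0, -2.98]
ft_force: [-0.5, -0.2, -2.1]
grip_width: 0.0111
grip_force: 60.8
spout box [-22. -56.  71.] z [ 0.123 -0.754 -0.646] F [-0.5 -0.2 -2.1] gf 60.80262780189514 19.85
scene
top
```

View pics/pour.png

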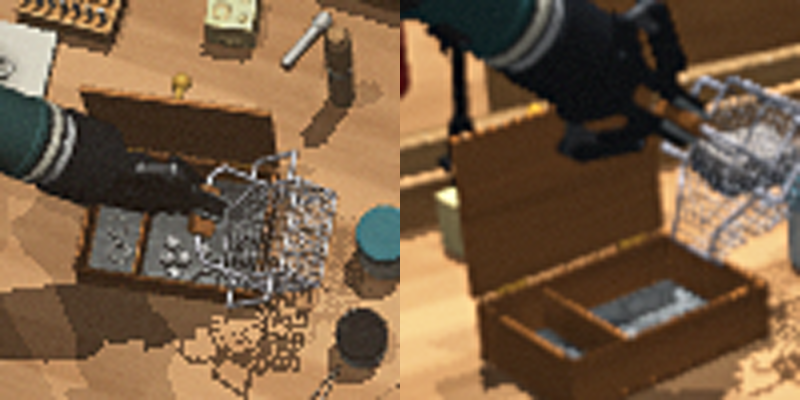

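Top view: five or six bright beads lie in the large bay around crop (175,258), and the basket's spout is over the bay's right part. To be sure it is empty, I average the weight and look at the pixels.

```bash
python3 - <<'E'
from h import *
F=[]
for i in range(10):
    p=cap('top');F.append(get_state()['ft_force'])
print(np.mean(F,0).round(2),np.std(F,0).round(2))
g=cv2.cvtColor(p['color'],cv2.COLOR_RGB2GRAY)
print(g[192:214,240:272])
E
```

```text
[-0.06  0.21 -2.82] [0.58 0.51 0.4 ]
[[ 71  47  33  18  26  28  24  27  25  23  21  24  29  28  39  27  22  32
   63  64  53  35  24  31  40  34  99  64  70  70  72  92]
 [ 98 100  97  96  89  60  42  26  24  57  98  51  35  55  66  34  26  42
   55  82 113 118  48  31  21  29 115  66  62  56  68  64]
 [131 112  93  97  92  91  79  40  85 102  90  94 103  95  99  99  86  76
   71 109  40  30  62 127 155  81 125  55  56  64  67  85]
 [102  91  91  99 100  92  51  38  98  99  91  88 100  94  95  99  77  56
   67 107 101 104 101  70  91  91 114  93  99  76 108  91]
 [ 95  96 114 110  97 103  33  47  91  97  96  96  96  97  97  95  79  65
  134 108 102 100  98  85 117 111  72  65  68 113  76  86]
 [105  76 106 108 112 128  37  51 110 104  96 101 109  95  95  95  70  50
   83  91 103 102  99  81  95  97  84  86 109 118 149  83]
 [123  86  96 100  84  93  42  88 109 107 105 106 108  97 102 102 108  87
   46 113  53  79 104  76  90  89  81  75 105  93 145 101]
 [107 110 104 109 111  85  37  93 107 107 101  97 183 140 116 100 108 113
   95 224  61  59  67  98  97 102 145  81 158 109  37  36]
[... 1163 characters left out ...]
9  94  40 134 138 156 135 114  93]
 [ 35  38  47  62  59  81  85  81  84  83  80  97 102 114  85 113 146 131
   61  68 132 136 134 116  58 114  52 115  93  71 123 165]
 [ 41  40  39  41  44  39  37  41  38  45  60  63  78  74  77 107  84  75
   62 112 114 143 136 134  72 137  55 133 147  74 138 124]
 [ 51  43  40  39  45  40  42  39  42  45  37  43  40  41  38  45  44  65
   64  81  75  80  77  90  65 100 118  97  74  44  96  74]
 [ 60  58  48  41  48  39  41  41  39  45  42  45  44  46  42  34  43  44
   41  41  42  41  39  50  60  96  79 132  57 103 113  64]
 [ 65  65  69  68  67  68  63  78  55  69  38  50  40  39  39  37  37  45
   51  43  43  38  47  41  38  38  63 227  28  42  42  67]]
```

```bash
python3 -m handwheel '{"steps":[[0,-0.45,0.3,-0.95,0,0,0],[0.1,-0.51,0.17,-1,0,0,0],[-0.2,-0.51,0.17,-1,0,0,0],[0.2,0.51,-0.17,1,0,0,0],[-0.2,0.51,-0.17,1,0,0,0],[0.1,0.51,-0.17,1,0,0,0],[0,0,0,0,0,0,0],[0,0,0,0,0,0,0]]}' 60;python3 -m handwheel '{"steps":[[0.2,-0.2,0.1,-0.5,0,0,0],[-0.2,0.2,-0.1,0.5,0,0,0],[0.2,-0.2,0.1,-0.5,0,0,0],[-0.2,0.2,-0.1,0.5,0,0,0],[0.0,0,0,0,0,0,0],[0,0,0,0,0,0,0],[0,0,0,0,0,0,0],[0,0,0,0,0,0,0]]}' 60; python3 - <<'E'
from h import *
F=[]
for i in range(10):
    p=cap('top');F.append(get_state()['ft_force'])
print(np.mean(F,0).round(2),np.std(F,0).round(2))
g=cv2.cvtColor(p['color'],cv2.COLOR_RGB2GRAY)
print(g[194:212,248:272])
E
python3 beads.py
```

```text
time_s: 21.5
ee_pos: [0.4782, 0.2636, 0.2793]
tcp_rot: [-2.268, -0.001, -2.976]
ft_force: [-0.3, -1.1, -2.0]
grip_width: 0.0109
grip_force: 60.9
time_s: 22.3
ee_pos: [0.4784, 0.263, 0.2806]
tcp_rot: [-2.268, -0.0, -2.978]
ft_force: [-0.5, 0.3, -2.6]
grip_width: 0.0111
grip_force: 60.9
[ 0.12 -0.   -2.59] [0.52 0.43 0.54]
[[ 84 104  90  96 100  90 101  97  86  74  73 111  54  57  74 127  78  81
  126  55  49  50  60  70]
 [103  97  91  90 102  98  93  93  75  50  69 111 101 102  50  63  49 101
  106  94  95  83 119 111]
 [ 92  98  94  95  94  91  97  95  82  62 136 108 100 102 102  90 117 115
   92  60 132 134 117  84]
 [107 106  96  97 105  94  93  96  70  47  68 100 103 107  99  70  98  99
   79  79  71  91  93  91]
 [110 108 109 105 106  96  98 105 102  84  63  59  46  75 101  70  92  89
   88  74 118  89 132  99]
 [111 105 106  99 178 138 116 101 103 110  97 223  60  57  63  97  92 104
  137  79  92  95 114  58]
 [112 115 109 105 174 211 164 102 101 112 108 209  77 101  93  93  87 100
  141  55 119  88  62  91]
 [110 109 102  52 126 138  81 106 106 114 104 186 159 176  84  90  85 
[... 546 characters left out ...]
103  94 182 206 145 110 109 108 129 130 106 144  99  52  85 124
  161 151 103 100  77  93]
 [132 133 138  93  73 233 180  96 142 133 126  64  47  46  58 113  90  54
  125  84 136 174 151  95]
 [ 85  80  79 101 102 115  83 119 142 130  64  68 132 136 133 118 117  54
   56 111  94  92  92 158]
 [ 45  42  63  59  80  72  76 107  85  76  66 112 115 145 132 127  70  70
  120 103 205  50  76  62]
 [ 42  40  43  41  37  40  37  43  45  57  61  84  74  73  78  83  71 128
   60  91  82  98  98  44]]
spout box [-21. -55.  71.] z [ 0.125 -0.756 -0.642] F [-0.5  0.2 -2.6] gf 60.86215317249298 22.8
scene
0.75 [307.4 221.4] box if on floor [  43. -216.]
top
0.25 [308.5 199.8] box if on floor [  25. -212.]
```

```bash
python3 -m handwheel '{"steps":[[0,-0.51,0.17,-1,0,0,0],[0,-0.51,0.17,-1,0,0,0],[0,-0.51,0.1,-1,0,0,0],[0,-0.55,-0.1,-1,0,0,0],[0,-0.55,-0.2,-1,0,0,0],[0,-0.55,-0.4,-1,0,0,0],[0,-0.25,-0.6,0,0,0,0],[0,-0.15,-0.3,0,0,0,0]]}' 60; python3 -m handwheel '{"steps":[[0,-0.4,-0.1,-0.6,0,0,0],[0,-0.51,0,-0.7,0,0,0],[0,-0.51,0,-0.7,0,0,0],[0,-0.51,0,-0.7,0,0,0],[0,-0.51,0,-0.7,0,0,0],[0,-0.4,0,-0.6,0,0,0],[0,-0.3,0,0,0,0,0],[0,-0.1,0,0,0,0,0]]}'; python3 beads.py; python3 - <<'E'
from h import *
p=cap('top')
g=cv2.cvtColor(p['color'],cv2.COLOR_RGB2GRAY)
print(g[186:214,246:276])
F=[]
for i in range(6):
    p=cap('top');F.append(get_state()['ft_force'])
print(np.mean(F,0).round(2))
E
```

```text
time_s: 23.8
ee_pos: [0.4954, 0.1611, 0.4103]
tcp_rot: [-2.791, 0.002, -2.98]
ft_force: [1.0, 0.8, -3.3]
grip_width: 0.0109
grip_force: 60.7
time_s: 24.6
ee_pos: [0.5154, 0.0376, 0.4344]
tcp_rot: [-3.139, -0.002, -2.979]
ft_force: [0.2, 1.0, -3.3]
grip_width: 0.0108
grip_force: 60.7
spout box [-23. -78. 201.] z [-0.002 -0.003 -1.   ] F [ 0.2  1.  -3.3] gf 60.691548585891724 24.6
scene
top
[[ 64  71  32  42  53  70  71  68  43  46  52  55  53  54  61  55  60  59
   62  64  58  64  63  63  60  60  60  59  59  62]
 [ 72 176  30  40  55  72  68  58  45  48  53  51  56  57  59  58  61  61
   65  64  59  62  58  64  63  59  61  57  59  54]
 [ 60 117  33  46  55  70  73  44  52  48  53  55  56  56  59  59  62  64
   53  57  63  56  62  60  58  61  58  57  61  58]
 [ 79  92  31  55  51  73  60  44  49  55  54  53  55  55  64  60  62  60
   62  61  60  62  62  61  60  61  59  61  57  59]
 [100  47  41  50  49  72  53  44  50  54  54  58  61  59  63  59  60  60
   60  59  64  61  63  61  60  59  61  58  59  56]
 [112  31  39  49  65  65  40  49  49  52  55  60  59  60  58  62  62  63
   57  60
[... 2112 characters left out ...]
 57
   60  55  62  55  52  57  51  53  50  48  47  49]
 [ 60  61  61  57  56  61  53  58  57  58  64  56  56  56  62  61  58  60
   59  64  54  57  55  54  50  52  45  47  42  45]
 [ 54  62  59  60  64  59  61  65  62  61  61  61  60  62  59  59  59  55
   59  56  60  58  55  49  55  49  43  43  46  49]
 [ 62  61  62  60  63  61  62  57  59  60  58  59  61  61  62  58  54  54
   59  57  54  54  47  51  52  48  46  48  41  38]
 [ 55  62  57  58  62  63  62  64  63  63  63  57  58  61  56  56  58  59
   54  53  52  56  49  52  50  45  45  42  38  41]
 [ 64  59  65  63  61  58  60  59  60  60  59  63  65  58  61  61  57  61
   57  52  52  54  47  51  47  42  46  44  42  44]]
[ 0.04  0.02 -2.62]
```

```bash
python3 plan.py .5337 -.2165 .235 87.4 0 14
```

```text
t 25.15 grasp [0.5156 0.0394 0.2801] yaz 99.4 z [ 0.    -0.001 -1.   ] F [ 0.2  0.1 -2.4] w 0.0112 gf 60.7 q [-0.17  0.29  0.01  2.04 -0.    0.81  1.57]
14 [-0.002 -0.459  0.081] [-0.001  0.     0.172]
```

```bash
python3 -m handwheel '{"steps":[[0,-0.15,0.07,0,0,0.16,0],[0,-0.35,0.07,0,0,0.16,0],[0,-0.5,0.07,0,0,0.16,0],[0,-0.5,0.07,0,0,0.16,0],[0,-0.5,0.07,0,0,0.16,0],[0,-0.5,0.07,0,0,0.16,0],[0,-0.5,0.07,0,0,0.16,0],[0,-0.5,0.07,0,0,0.16,0]]}' 60;python3 -m handwheel '{"steps":[[0,-0.5,0.07,0,0,0.16,0],[0,-0.5,0.07,0,0,0.16,0],[0,-0.5,0.07,0,0,0.16,0],[0,-0.5,0.07,0,0,0.16,0],[0,-0.4,0.07,0,0,0.16,0],[0,-0.3,0.07,0,0,0.16,0],[0,-0.2,0.07,0,0,0.16,0],[0,-0.05,0.07,0,0,0,0]]}'; python3 beads.py; python3 plan.py .5337 -.2165 .1218 87.4 0 6;python3 - <<'E'
from h import *
p=cap('top')
g=cv2.cvtColor(p['color'],cv2.COLOR_RGB2GRAY)
print(g[190:215,246:280])
q=cap('scene')
np.savez('frames.npz',t=p['color'],s=q['color'])
E
```

```text
time_s: 25.95
ee_pos: [0.5306, -0.1025, 0.4124]
tcp_rot: [-3.14, -0.0, -3.092]
ft_force: [1.0, 0.7, -2.4]
grip_width: 0.0109
grip_force: 60.7
time_s: 26.75
ee_pos: [0.5325, -0.2191, 0.3902]
tcp_rot: [-3.14, 0.0, 3.094]
ft_force: [-0.1, 0.5, -2.5]
grip_width: 0.0112
grip_force: 60.7
spout box [ -32. -335.  157.] z [ 0.    -0.001 -1.   ] F [-0.1  0.5 -2.5] gf 60.70724129676819 26.75
scene
top
t 26.95 grasp [ 0.5329 -0.217   0.2353] yaz 87.5 z [-0. -0. -1.] F [-0.1 -0.1 -3.3] w 0.0109 gf 60.7 q [ 0.22  0.42  0.12  1.97 -0.07  0.75  1.9 ]
6 [-0.003  0.002  0.473] [-0.    -0.     0.003]
[[108  45  41  55  55  72  76  72  66  70  71  73  71  74  68  71  68  70
   65  80  78  75  69  67  67  72  68  70  73  71 125 140  37  56]
 [116  35  49  48  68  66  77  70  72  63  65  66  69  74  70  67  70  69
   68  70  71  63  73  65  72  70  71  67  67  65  64 134  43 107]
 [156  39  73 110  66 126  64  62  62  64  64  64  69  75  74  68  65  67
   70  68  72  67  70  71  68  72  67  71  66 130 116 144  39 124]
 [112  42  88 112 124 132 131 125 125 123 127  64 128  66  65  67  68  71
   65  64  62 
[... 2314 characters left out ...]
  42  44  50  83  95 136 135 147 156 126 126 119 118 113 137 125 129
  127 131 126 130 135  62  76  77  78  72  75  75  75  77  74  80]
 [ 40  41  47  47  44  40  40  40  41  45  53  87  99 137 137 148 153 131
  125 123 119 112  54  83  86  82  81  82  74  74  73  72  76  47]
 [ 38  41  47  41  45  40  41  40  38  42  39  38  38  39  38  36  45  46
   79  97 134  72  77  83  86  81  81  84  82  83  82  81  48  29]
 [ 91  81  57  69  36  49  47  38  38  43  39  42  39  43  39  41  45  39
   39  39  34  65  90  83  78  83  83  85  81  79  90  50  31  50]
 [ 92  96  95  94  94  94  96  95  79  78  49  40  44  38  37  41  44  42
   42  36  65  82  84  84  83  85  82  85  83  88  59  28  48  77]]
```

Six beads show in the large bay, at top-view pixels (253,200), (260,202), (252,204), (256,204), (261,206) and (253,208). Now I lower the basket back into the tub.

```bash
python3 -m handwheel '{"steps":[[0,0,0.3,0,0,0,0],[0,0,0.5,0,0,0,0],[0,0,0.5,0,0,0,0],[0,0,0.45,0,0,0,0],[0,0,0.4,0,0,0,0],[0,0,0.3,0,0,0,0],[0,0,0.2,0,0,0,0],[0,0,0.1,0,0,0,0]]}' 60;python3 plan.py .5337 -.2165 .1218 87.4 0 4
```

```text
time_s: 27.85
ee_pos: [0.5327, -0.218, 0.2796]
tcp_rot: [-3.141, -0.001, 3.096]
ft_force: [0.2, 0.5, -2.4]
grip_width: 0.0107
grip_force: 60.8
t 27.85 grasp [ 0.5325 -0.2181  0.1246] yaz 87.4 z [-0.001 -0.001 -1.   ] F [ 0.2  0.5 -2.4] w 0.0107 gf 60.8 q [ 0.25  0.58  0.09  2.04 -0.09  0.52  1.93]
4 [-0.006  0.01   0.018] [-0.002 -0.002  0.   ]
```

Still hanging freely; 3 mm further down, watching force, then release.

```bash
python3 -m handwheel '{"steps":[[-0.02,0.03,0.03,0,0,0,0],[0,0,0.03,0,0,0,0],[0,0,0.02,0,0,0,0],[0,0,0.01,0,0,0,0],[0,0,0,0,0,0,0],[0,0,0,0,0,0,0],[0,0,0,0,0,0,0],[0,0,0,0,0,0,0]]}' 60;python3 plan.py .5337 -.2165 .1218 87.4 0 4
```

```text
time_s: 28.65
ee_pos: [0.5337, -0.217, 0.2771]
tcp_rot: [-3.141, 0.001, 3.096]
ft_force: [-0.3, -0.2, -1.3]
grip_width: 0.0112
grip_force: 60.9
t 28.65 grasp [ 0.5338 -0.2172  0.1221] yaz 87.4 z [ 0.001 -0.001 -1.   ] F [-0.3 -0.2 -1.3] w 0.0112 gf 60.9 q [ 0.24  0.58  0.09  2.04 -0.1   0.52  1.93]
4 [0.    0.003 0.002] [-0.003  0.002 -0.   ]
```

```bash
python3 -m handwheel '{"steps":[[0,0,0.025,0,0,0,0],[0,0,0,0,0,0,0],[0,0,0,0,0,0,0.3],[0,0,0,0,0,0,0.6],[0,0,0,0,0,0,1],[0,0,0,0,0,0,1],[0,0,0,0,0,0,1],[0,0,0,0,0,0,1]]}' 30;python3 -m handwheel '{"steps":[[0,0,-0.2,0,0,0,1],[0,0,-0.4,0,0,0,1],[0,0,-0.6,0,0,0,1],[0,0,-0.7,0,0,0,1],[0,0,-0.7,0,0,0,1],[0,0.6,0,0,0,-0.2,1],[0,0.9,0,0,0,-0.2,1],[0,0.9,0,0,0,-0.2,1]]}'; python3 plan.py .476 .189 .235 99.7 0 8 10
cat > bk.py <<'E'
from fit import *
p=cap('top');q=cap('scene')
for nm,c in (('t',p),('s',q)):
    for o in ('basket','basket_grip','rinse_tub'):
        print(nm,o,[(round(d['conf'],2),(np.array(d['at'])[::-1]*[640,400]).round(1).tolist()) for d in eyes.boxes_of(o,c)[:2]])
h=cv2.cvtColor(p['color'],cv2.COLOR_RGB2HSV)
print('grip expected top',proj(p,[[.5337,-.2168,.127]]).round(1),'scene',proj(q,[[.5337,-.2168,.121]]).round(1))
for c,(u,v) in ((p,(359,218)),(q,(368,183))):
    hs=cv2.cvtColor(c['color'],cv2.COLOR_RGB2HSV)[v-12:v+12,u-12:u+12]
    m=(hs[...,0]<18)&(hs[...,1]>120)&(hs[...,2]>70)
    yy,xx=np.nonzero(m);print(m.sum(),xx.mean()+u-12 if m.any() else 0,yy.mean()+v-12 if m.any() else 0)
E
python3 bk.py
```

```text
time_s: 29.45
ee_pos: [0.5336, -0.217, 0.2758]
tcp_rot: [-3.141, 0.0, 3.096]
ft_force: [-0.7, -0.3, -0.6]
grip_width: 0.0856
grip_force: 0.0
time_s: 30.25
ee_pos: [0.536, -0.1205, 0.3809]
tcp_rot: [-3.14, 0.002, -3.136]
ft_force: [-0.8, -0.1, 0.3]
grip_width: 0.0854
grip_force: 0.0
t 30.25 grasp [ 0.5363 -0.1207  0.2259] yaz 90.3 z [ 0.002 -0.001 -1.   ] F [-0.8 -0.1  0.3] w 0.0854 gf 0.0 q [ 0.07  0.4   0.09  2.03 -0.06  0.71  1.77]
8 [ 0.112  0.98  -0.029] [-0.002  0.003 -0.234]
10 [ 0.088  0.784 -0.023] [-0.002  0.002 -0.187]
t basket [(0.87, [358.8, 219.9])]
t basket_grip []
t rinse_tub [(0.7, [351.8, 221.1]), (0.46, [360.1, 219.6])]
s basket [(0.71, [364.3, 199.4])]
s basket_grip [(0.92, [365.8, 197.2])]
s rinse_tub [(0.92, [362.4, 211.8])]
grip expected top [[359.  217.3]] scene [[368.  182.7]]
57 361.4035087719298 213.9298245614035
338 366.57100591715977 178.09467455621302
```

```bash
python3 - <<'E'
from h import *
p=cap('top');q=cap('scene')
print('lamp base',tri([ray(p,(277,132)),ray(q,(221,203))]).round(3),'rail',atz(p,(277,140),.05).round(3), 'lamp hi ray scene x=.72', [ (lambda c,d:(c+d*((.72-c[0])/d[0])).round(3))(*ray(q,u)) for u in ((221,190),(220,160),(228,110))])
E
python3 plan.py .6297 .1793 .23 99.7 0 9 10
```

```text
lamp base [0.79  0.201 0.057] rail [0.756 0.184 0.05 ] lamp hi ray scene x=.72 [array([0.72 , 0.228, 0.137]), array([0.72 , 0.221, 0.236]), array([0.72 , 0.179, 0.388])]
t 30.85 grasp [ 0.536  -0.1219  0.2248] yaz 90.3 z [ 0.    -0.001 -1.   ] F [-0.8  0.2 -0.1] w 0.0854 gf 0.0 q [ 0.07  0.41  0.09  2.03 -0.06  0.71  1.77]
9 [-0.325  0.814 -0.015] [-0.001 -0.    -0.209]
10 [-0.294  0.732 -0.014] [-0.001 -0.    -0.188]
```

```bash
python3 -m handwheel '{"steps":[[-0.29,0.73,-0.05,0,0,-0.19,0],[-0.29,0.73,-0.05,0,0,-0.19,0],[-0.29,0.73,-0.02,0,0,-0.19,0],[-0.29,0.73,0,0,0,-0.19,0],[-0.29,0.73,0,0,0,-0.19,0],[-0.29,0.73,0,0,0,-0.19,0],[-0.29,0.73,0,0,0,-0.19,0],[-0.29,0.73,0,0,0,-0.19,0]]}';python3 -m handwheel '{"steps":[[-0.29,0.73,0,0,0,-0.19,0],[-0.29,0.73,0,0,0,-0.19,0],[0,0,0,0,0,0,0],[0,0,0.5,0,0,0,0],[0,0,0.5,0,0,0,0],[0,0,0.5,0,0,0,0],[0,0,0.4,0,0,0,0],[0,0,0,0,0,0,0]]}'; python3 plan.py .6297 .1793 .148 99.7 0 4;python3 bk.py
```

```text
time_s: 31.65
ee_pos: [0.6138, 0.1189, 0.3843]
tcp_rot: [-3.141, -0.0, -3.002]
ft_force: [-0.9, -0.7, -0.7]
grip_width: -0.0002
grip_force: 0.0
time_s: 32.45
ee_pos: [0.6268, 0.1781, 0.3058]
tcp_rot: [-3.14, -0.005, -2.97]
ft_force: [0.3, -0.7, -0.1]
grip_width: 0.0001
grip_force: 0.0
t 32.45 grasp [0.6261 0.1776 0.1508] yaz 99.8 z [-0.005 -0.003 -1.   ] F [ 0.3 -0.7 -0.1] w 0.0001 gf 0.0 q [-0.36  0.62  0.02  1.85 -0.02  0.68  1.41]
4 [-0.019  0.004  0.018] [-0.006 -0.015  0.007]
t basket [(0.94, [356.4, 217.4])]
t basket_grip [(0.76, [359.9, 219.9]), (0.67, [266.6, 174.8])]
t rinse_tub [(0.72, [351.8, 221.0])]
s basket [(0.8, [363.8, 200.8])]
s basket_grip [(0.75, [365.0, 202.6])]
s rinse_tub []
grip expected top [[359.  217.3]] scene [[368.  182.7]]
53 361.50943396226415 213.81132075471697
344 366.69476744186045 178.1424418604651
```

```bash
python3 -m handwheel '{"steps":[[0.3,0,0,0,0,0,0],[0.35,0,0,0,0,0,0],[0.38,0,0,0,0,0,0],[0.38,0,0,0,0,0,0],[0.38,0,0,0,0,0,0],[0.38,0,0,0,0,0,0],[0.38,0,0,0,0,0,0],[0.3,0,0,0,0,0,0]]}';python3 - <<'E'
from plan import *
from fit import box
W,lid=box([.5114,.1946,.1689,0])
show(W((-38,-35,72)),99.7,0,[6])
E
```

```text
time_s: 33.75
ee_pos: [0.5141, 0.1593, 0.3086]
tcp_rot: [-3.141, 0.0, -2.969]
ft_force: [0.9, 0.2, -0.7]
grip_width: 0.0
grip_force: 0.3
t 33.85 grasp [0.5128 0.1589 0.1533] yaz 99.9 z [-0.003 -0.002 -1.   ] F [ 0.  -0.6 -0.7] w 0.0004 gf 0.0 q [-0.4   0.5   0.02  2.11 -0.02  0.54  1.38]
6 [0.14  0.002 0.339] [-0.002 -0.005  0.008]
```

```bash
python3 -m handwheel '{"steps":[[0.15,0,0.3,0,0,0,0],[0.15,0,0.34,0,0,0,0],[0.14,0,0.34,0,0,0,0],[0.14,0,0.34,0,0,0,0],[0.14,0,0.34,0,0,0,0],[0.14,0,0.34,0,0,0,0],[0,0,0.02,0,0,0,0],[0,0,0,0,0,0,0]]}';python3 plan.py .5 .16 .1 99.7 0 4
```

```text
time_s: 34.65
ee_pos: [0.482, 0.1537, 0.2275]
tcp_rot: [-3.141, -0.0, -2.969]
ft_force: [-0.3, -0.7, 0.4]
grip_width: 0.0
grip_force: 0.0
t 34.65 grasp [0.482  0.1535 0.0725] yaz 99.9 z [-0.    -0.001 -1.   ] F [-0.3 -0.7  0.4] w 0.0 gf 0.0 q [-0.41  0.61  0.01  2.21 -0.02  0.32  1.37]
4 [-0.118  0.02  -0.172] [-0.003 -0.001  0.01 ]
```

```bash
python3 -m handwheel '{"steps":[[0,0,0.03,0,0,0,0],[0,0,0.03,0,0,0,0],[0,0,0.03,0,0,0,0],[0,0,0.03,0,0,0,0],[0,0,0,0,0,0,0],[0,0,0,0,0,0,0],[0,0,0,0,0,0,0],[0,0,0,0,0,0,0]]}';python3 plan.py .5 .16 .1 99.7 0 4
```

```text
time_s: 35.45
ee_pos: [0.4821, 0.1537, 0.2256]
tcp_rot: [-3.141, 0.002, -2.969]
ft_force: [-3.6, -2.0, 24.0]
grip_width: 0.0
grip_force: 12.2
t 35.45 grasp [0.4824 0.1537 0.0706] yaz 99.9 z [ 0.002  0.    -1.   ] F [-3.6 -2.  24. ] w 0.0 gf 12.2 q [-0.41  0.62  0.01  2.21 -0.02  0.31  1.37]
4 [-0.117  0.02  -0.184] [-0.001  0.006  0.009]
```

```bash
python3 -m handwheel '{"steps":[[0,0,-0.3,0,0,0,0],[0,0,-0.8,0,0,0,0],[0,0,-0.9,0,0,0,0],[0,0,-0.9,0,0,0,0],[0,0.9,-0.3,0,0,0,0],[0,0.9,0,0,0,0,0],[0,0.9,0,0,0,0,0],[0,0.9,0,0,0,0,0]]}';python3 -m handwheel '{"steps":[[0,0.9,0,0,0,0,0],[0,0.9,0,0,0,0,0],[0,0.9,0,0,0,0,0],[0,0.9,0,0,0,0,0],[0,0.5,0,0,0,0,0],[0,0,0,0,0,0,0],[0,0,0,0,0,0,0],[0,0,0,0,0,0,0]]}'; python3 - <<'E'
from fit import *
p=pt;q=ps
t0=cv2.imread('pics/t0.png')[:,:,::-1];s0=cv2.imread('pics/s0.png')[:,:,::-1]
g=lambda a:cv2.cvtColor(np.ascontiguousarray(a),cv2.COLOR_RGB2GRAY).astype(np.float32)
def sh(a,b,r,c,h,w):
    (d,resp)=cv2.phaseCorrelate(g(a)[r:r+h,c:c+w].copy(),g(b)[r:r+h,c:c+w].copy(),cv2.createHanningWindow((w,h),cv2.CV_32F));return np.round(d,2),round(resp,2),np.abs(g(a)-g(b))[r:r+h,c:c+w].mean().round(1)
for n,a,b,u,v,s in (('basket t',t0,p['color'],355,220,44),('basket s',s0,q['color'],364,195,40),('grip s',s0,q['color'],368,183,16),('grip t',t0,p['color'],359,218,16),('pumice s',s0,q['color'],310,218,24),('pumice t',t0,p['color'],306,199,20),('flux s',s0,q['color'],328,234,24),('flux t',t0,p['color'],300,225,20),('burn s',s0,q['color'],264,200,30),('polish t',t0,p['color'],184,204,24)):
    print(n,sh(a,b,v-s//2,u-s//2,s,s))
# lid angle: image likelihood: brass knob
for th in (0,.03,.06,.12):
    W,lid=box([.5114,.1946,.1689,th]);print(th,proj(q,W(lid(114,0,28))).round(1),proj(p,W(lid(114,0,28))).round(1))
for c,(u,v) in ((q,(269,231)),(p,(250,204))):
    hs=cv2.cvtColor(c['color'],cv2.COLOR_RGB2HSV)[v-14:v+14,u-14:u+14].astype(int)
    m=(hs[...,0]>19)&(hs[...,0]<32)&(hs[...,1]>120)&(hs[...,2]>90);yy,xx=np.nonzero(m);print(sorted(set(zip((xx+u-14).tolist(),(yy+v-14).tolist())))[:30])
print('beads',[[(round(d['conf'],2),(np.array(d['at'])[::-1]*[640,400]).round(0).tolist()) for d in eyes.boxes_of('bead0',c)] for c in (p,q)])
E
```

```text
time_s: 36.25
ee_pos: [0.4565, 0.2967, 0.3515]
tcp_rot: [-3.141, 0.001, -2.969]
ft_force: [0.5, -0.1, 0.5]
grip_width: 0.0001
grip_force: 0.0
time_s: 37.05
ee_pos: [0.4296, 0.4547, 0.3504]
tcp_rot: [-3.138, -0.0, -2.972]
ft_force: [0.0, -0.1, 0.3]
grip_width: -0.0001
grip_force: 0.0
basket t (array([0.92, 0.56]), 0.87, np.float32(21.9))
basket s (array([-0.39, -0.16]), 0.96, np.float32(7.6))
grip s (array([-0.18, -0.03]), 0.9, np.float32(10.9))
grip t (array([0.59, 0.1 ]), 1.15, np.float32(30.5))
pumice s (array([ 0.  , -0.16]), 0.97, np.float32(1.4))
pumice t (array([ 0.01, -0.18]), 0.99, np.float32(4.1))
flux s (array([ 0.07, -0.06]), 1.01, np.float32(1.3))
flux t (array([ 0.02, -0.11]), 1.0, np.float32(3.8))
burn s (array([-0.01, -0.01]), 1.0, np.float32(1.4))
polish t (array([0.16, 0.15]), 0.99, np.float32(27.4))
0 [[270.3 234.3]] [[249.7 205.4]]
0.03 [[270.  233.1]] [[249.6 204.9]]
0.06 [[269.8 232. ]] [[249.6 204.4]]
0.12 [[269.1 229.7]] [[249.5 203.4]]
[(260, 224), (261, 224), (261, 225), (262, 223), (262, 224), (262, 225), (263, 223), (263, 224), (263, 225), (264, 223), (264, 224), (265, 222), (265, 223), (265, 224), (266, 223), (266, 224), (267, 223), (268, 232), (268, 233), (268, 234), (268, 235), (269, 232), (269, 233), (269, 234), (269, 235), (269, 241), (270, 231), (270, 232), (270, 233), (270, 234)]
[(250, 203), (250, 204), (250, 206), (251, 203), (251, 204), (251, 205)]
beads [[], [(0.17, [363.0, 201.0])]]
```

```bash
python3 -c "
from rig import ticket
print(ticket.hand_in())"
```

```text
the job is handed in; nothing more can be done
None
```

The job is handed in at about 37 s: I counted all six beads in the large bay, the basket is back in the tub the same way round (within a few mm of its start), and the box is shut with the pots and burnisher unmoved; the only slip was the fingers losing the knob while opening, so I pushed the lid to its stop from inside.

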